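Sort the gel kit away after a run

ROBOT

A 6-joint arm with a two-finger parallel gripper is mounted at the origin on the work surface. World frame = base frame: x ahead of the robot, y to its left, z up, the work surface at z = 0. Lengths are in m, angles in rad, forces in N, time in s.
With the tool pointing down it reaches from about 0.275 to 0.85 m from the base axis. Payload 19 kg.
Tool frame: the origin (TCP) lies at the centre of the arm's flange, where the gripper is bolted on; the fingertips stand 173 mm ahead of it and the grasp point (between the pads) lies 155 mm ahead of it; z points along the fingers, y is the line along which they close (so a half turn about z gives the same grasp; the last joint's range is limited). The gripper opens to 85 mm and grips with 20 to 120 N. Pads are 22 mm wide; open, the fingers measure 114 mm over their backs; the gripper's body (76 mm by 85 mm) begins 54 mm behind the grasp point. The pads swing forward as they close: fully open they stand 13 mm farther back than shut.
Start: joints at [-0.134, 0.15, 1.437, -0, 1.554, -0.134], TCP at [0.575, -0, 0.405] pointing down, gripper open.
Joint ranges: [-2.8, 2.8], [-0.68, 2.1], [0.12, 2.68], [-1.39, 4.53], [0.16, 2.79], [-2.81, 2.81]. Speed limits (rad/s): [1.89, 1.89, 2.22, 3.01, 3.01, 3.01].

INTERFACE

Orientations are given as a unit quaternion [x, y, z, w].
In Python, from workcell import * gives the robot as it stands.
- The arm moves only by the shell command python3 -m jog 'ROWS' [FORCE]. ROWS is JSON, a list that holds one entry, the list of rows, each a list of 5 numbers: the opening, from 0 (shut) to 1 (fully open), then the shift along the tool's x, y, z in cm, then the turn about the tool's z in rad. In form: [[[claw, dx, dy, dz, spin], ...]]. A call has 1 to 12 rows; each row is the pose to reach, as a shift and turn from the pose commanded when the call began, along the tool's axes at that moment; what a row does not reach only later rows make up. A row lasts 1/12 s, in which the tool goes at most 41.7 mm and 7.16 degrees, less where a joint would pass 70% of its speed; a pose out of reach is approached as far as the arm can. A call with a gripper value outside its range is refused whole. The fingers move at their own pace and stop on an object; FORCE is the grip in N (left out, the last holds). Time passes only in rows, so rows that repeat a pose let the fingers close. It gives the time, the measured TCP pose, the force, the opening and the grip force at its end, in the units of the state.
- get_obs(): the state, without advancing time (a new reading comes with each control period).
- snapshot(name): name is "scene" or "side" or "wrist"; returns the picture (384x512x3 uint8, red, green, blue); there is no depth.
- camera_model(name): a dict with "mtx" (3x3 intrinsics, pixels), "view" (4x4, takes a point from world to camera coordinates). Camera axes: x right, y up, looking along -z (the intrinsics and any distortion apply to the point x, -y, -z); pixel columns grow to the right and rows downward; lengths in m; the calibration is good to about 2 mm. A picture is of the moment at which its call begins: read the wrist's pose just before it. camera_model takes no time and is no camera call; for the wrist camera it gives the pose at the moment of the call.
- sign_off(): hands the job in; it is judged then, once.
Trained networks look in the newest picture that a camera, given by its name, has taken for a name from the list of things; names that differ only in an ending like _2 or _b are one class to them, and where a whole thing is asked for, a point or a joint stands for the part that bears it (a point fixed in the world has none). Each returns a list of dicts, best first, with "p" (0 to 1); they miss things now and then, are a little off and sometimes report something else, mostly with a low value. They report only what shows in the picture. A call takes as long as a camera call.
- trace(camera, target): "region" (384x512 bool, what is visible of it) and "box" ([centre column, centre row, width, height] in pixels, round what is visible of it).
The state is a dict: "time_s": time; "qpos": joint angles; "qvel": joint speeds; "tau": joint torques, N m; "tcp_pos": TCP position; "tool_rot": TCP orientation; "contact_force": force on the tool from outside, world axes, zero at the start; "wrist_torque": the same for the moment, N m; "width": finger opening in m; "finger_force": force on a finger pad.
Only numpy, scipy, OpenCV 4.12 (cv2) and the standard library are available. Lean on these libraries where they do the work, as an engineer would, in place of code of your own. Each camera call takes 0.05 s, during which the arm holds its last target. There are 200 camera calls.

TASK

Clear the bench after the gel run: stand both green combs in the broad shallow grey tray, the slim amber bottle and the squat amber jar in the narrow deeper grey box, and the green clamp frame in the round steel dish. Everything must end standing upright, as it stands now, flat on the floor of its container; never tip the bottle or the jar over, and leave the conical flask and the white waste bottle where they are.

Things in the scene. Friction and masses are not known exactly. Their poses are not given: they have to be found in the camera images.
- long_comb: Long green plastic gel comb, loose, standing on two end feet, teeth down. 110 mm long along its y, 56 mm high. Top bar 12 mm thick (its x), full length, 38 to 56 mm above the underside: pinch it across at mid-length. Below hang teeth 5 mm thick, down to 14 mm. End feet 34 mm wide along x, 12 mm along y. About 50 g. Origin: centre of underside. z points up. 
- short_comb: Short green plastic gel comb, loose: as the long comb but 76 mm long along its y, with fewer teeth; 56 mm high, top bar 12 mm thick (its x), 38 to 56 mm above the underside, end feet 34 mm wide along x. About 50 g. Origin: centre of underside. z points up. 
- clamp_frame: Green plastic clamp frame, loose: an upright open window frame, an H from above, 80 mm long along its y, 58 mm high. Two end posts 34 mm (x) by 14 mm (y), centred 33 mm either side of the middle. Top rail 16 mm thick (its x), 44 to 58 mm above the underside: pinch it across at mid-length. Open below it down to a 10 mm high bottom rail. About 90 g. Origin: centre of underside. z points up. 
- tall_bottle: Slim bottle of amber glass with a white cap, loose, standing: 34 mm diameter body up to 70 mm, cap 26 mm diameter from 76 to 94 mm (its top). About 80 g. Origin: centre of the underside. z points up. 
- short_jar: Squat jar of amber glass with a white screw cap as wide as itself, loose, standing: 44 mm diameter all the way up, 64 mm high. About 90 g. Origin: centre of the underside. z points up. 
- comb_tray: Broad shallow grey plastic tray, open on top, fixed: outside 130 mm (its x) by 150 mm (its y), 18 mm high, walls and floor 5 mm thick, so 120 by 140 mm inside, floor top 5 mm above its origin. Both combs fit side by side, lengthwise along its y (say 30 mm either side of the middle in x). Origin: centre of underside. z points up. 
- bottle_box: Narrow, deeper grey plastic box, open on top, fixed: outside 76 mm (its x) by 140 mm (its y), 35 mm high, walls and floor 5 mm thick, so 66 by 130 mm inside, floor top 5 mm above its origin. Bottle and jar fit beside each other along its y (say 33 mm either side of the middle). Origin: centre of underside. z points up. 
- round_dish: Round steel dish, open on top, fixed to the bench: 132 mm outside diameter, 25 mm high, walls 4 mm thick, so 124 mm inside diameter, flat floor 5 mm above its origin. Origin: centre of the underside. z points up. 
- flask: Bystander: a conical flask of green glass, 72 mm diameter at the foot, 108 mm high, standing loose to one side of the trays. Leave it where it is. Origin: centre of the underside. z points up. 
- waste_bottle: Bystander: a white plastic bottle with a small orange label, 64 mm diameter, 122 mm high, standing loose to one side of the trays. Leave it where it is. Origin: centre of the underside. z points up. 

How it is judged:
By the outcome, as a careful person would: the job done as asked, in the order asked, and still so for the second after the job is handed in, with the robot touching nothing.
It also fails if it takes over 125 s, if anything falls off the work surface, if the arm or the gripper's body presses on something with over 40 N, if the wrist force passes 120 N, or if a joint passes its speed limit or range.

## Working session

There is one attempt and no reset: what is moved stays moved. The work goes in short steps, Python scripts to look and compute and a shell command to move; the robot and the scene stay as the last step left them, time stands still between calls to the robot, and variables do not carry over. Pictures are saved under pics/ and viewed, at most 14 in all, crops included, and the job is handed in when it is done.

```bash
mkdir -p pics; ls
python3 - <<'E'
from workcell import *
import cv2,numpy as np
o=get_obs();print(o['tcp_pos'],o['tool_rot'],o['width'])
for c in ['scene','side']:
    im=snapshot(c);cv2.imwrite(f'pics/{c}0.png',im[:,:,::-1])
    for n in ['long_comb','short_comb','clamp_frame','tall_bottle','short_jar','comb_tray','bottle_box','round_dish','flask','waste_bottle']:
        print(c,n,[(round(d['p'],2),np.round(d['box']).tolist()) for d in trace(c,n)[:3]])
    m=camera_model(c);print({k:(np.round(v,3).tolist() if not isinstance(v,str) else v) for k,v in m.items()})
E
```

```text
pics
[ 5.74975811e-01 -1.19952656e-05  4.04100748e-01] [ 7.07094242e-01  7.07119083e-01 -3.50535973e-04 -4.60825119e-04] 0.08564679545467661
scene long_comb [(0.78, [320.0, 189.0, 32.0, 30.0])]
scene short_comb [(0.69, [367.0, 215.0, 28.0, 16.0])]
scene clamp_frame [(0.81, [227.0, 150.0, 21.0, 25.0])]
scene tall_bottle [(0.63, [272.0, 170.0, 12.0, 26.0])]
scene short_jar [(0.83, [182.0, 136.0, 11.0, 19.0]), (0.7, [227.0, 151.0, 24.0, 23.0])]
scene comb_tray [(0.66, [183.0, 178.0, 61.0, 47.0])]
scene bottle_box [(0.92, [304.0, 239.0, 57.0, 41.0])]
scene round_dish [(0.98, [240.0, 206.0, 49.0, 34.0]), (0.2, [225.0, 152.0, 20.0, 21.0])]
scene flask [(0.68, [377.0, 282.0, 26.0, 43.0]), (0.53, [182.0, 138.0, 13.0, 20.0]), (0.46, [272.0, 171.0, 8.0, 26.0])]
scene waste_bottle [(0.74, [131.0, 146.0, 25.0, 37.0]), (0.4, [273.0, 171.0, 14.0, 30.0])]
{'mtx': [[431.852, 0.0, 256.988], [0.0, 431.852, 191.498], [0.0, 0.0, 1.0]], 'view': [[-0.526, 0.85, -0.005, 0.273], [-0.629, -0.385, 0.675, 0.329], [0.572, 0.359, 0.738, -1.666], [0.0, 0.0, 0.0, 1.0]]}
side long_comb [(0.59, [222.0, 153.0, 9.0, 17.0]), (0.47, [220.0, 173.0, 12.0, 32.0])]
side short_comb [(0.48, [219.0, 154.0, 10.0, 20.0])]
side clamp_frame [(0.62, [230.0, 230.0, 26.0, 37.0]), (0.42, [269.0, 131.0, 22.0, 28.0])]
side tall_bottle [(0.61, [229.0, 193.0, 9.0, 32.0])]
side short_jar [(0.88, [242.0, 270.0, 15.0, 27.0])]
side comb_tray [(0.94, [289.0, 243.0, 52.0, 42.0])]
side bottle_box [(0.78, [267.0, 167.0, 29.0, 27.0])]
side round_dish [(0.81, [278.0, 201.0, 43.0, 34.0]), (0.27, [289.0, 242.0, 49.0, 41.0])]
side flask [(0.83, [267.0, 131.0, 18.0, 29.0]), (0.68, [228.0, 229.0, 23.0, 36.0])]
side waste_bottle [(0.96, [311.0, 287.0, 34.0, 54.0])]
{'mtx': [[432.672, 0.0, 258.316], [0.0, 432.672, 192.176], [0.0, 0.0, 1.0]], 'view': [[0.99, -0.138, -0.02, -0.543], [0.091, 0.533, 0.841, -0.083], [-0.105, -0.835, 0.54, -1.354], [0.0, 0.0, 0.0, 1.0]]}
```

View pics/scene0.png

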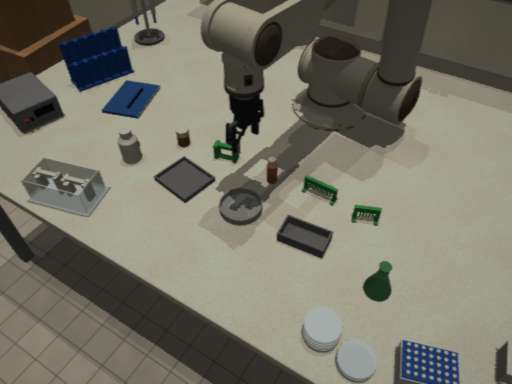

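View pics/side0.png

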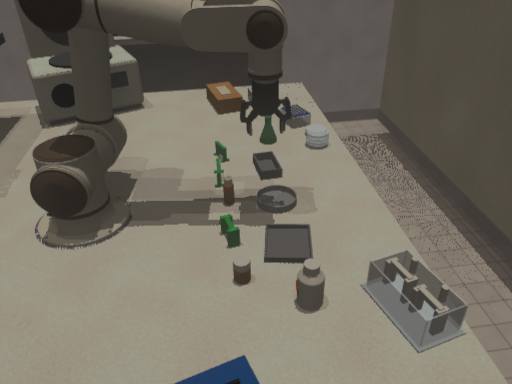

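The scene view shows the long comb at (320,189), short comb (367,215), frame (227,150), bottle (272,170), jar (182,137), tray (184,178), box (304,236), dish (240,206). The side view agrees, with the long comb at (220,173) and the short comb at (221,152). I'll fit poses by silhouette.

```bash
cat > h.py <<'E'
from workcell import *
import cv2,numpy as np
from scipy.optimize import minimize
def box(cx,cy,sx,sy,z0,z1):
    return np.array([[cx+a*sx/2,cy+b*sy/2,z] for a in(-1,1) for b in(-1,1) for z in(z0,z1)])/1000
def cyl(d,z0,z1,d2=None):
    t=np.linspace(0,2*np.pi,24,endpoint=False);d2=d2 or d
    return np.array([[r/2*np.cos(a),r/2*np.sin(a),z] for r,z in((d,z0),(d2,z1)) for a in t])/1000
def comb(L): return [box(0,0,12,L,38,56),box(0,0,5,L-20,14,40)]+[box(0,s*(L/2-6),34,12,0,10) for s in(-1,1)]+[box(0,s*(L/2-6),12,12,0,40) for s in(-1,1)]
M={'long_comb':comb(110),'short_comb':comb(76),
'clamp_frame':[box(0,0,16,80,44,58),box(0,0,16,80,0,10)]+[box(0,s*33,34,14,0,58) for s in(-1,1)],
'tall_bottle':[cyl(34,0,70),cyl(34,70,76,26),cyl(26,76,94)],'short_jar':[cyl(44,0,64)],
'comb_tray':[box(0,0,130,150,0,18)],'bottle_box':[box(0,0,76,140,0,35)],'round_dish':[cyl(132,0,25)],
'flask':[cyl(72,0,80,24),cyl(24,80,108)],'waste_bottle':[cyl(64,0,122)]}
SYM={'tall_bottle','short_jar','round_dish','flask','waste_bottle'}
def proj(m,P):
    c=P@m['view'][:3,:3].T+m['view'][:3,3];c=c*[1,-1,-1]
    u=c@m['mtx'].T;return u[:,:2]/u[:,2:]
def sil(m,n,p,up=4):
    im=np.zeros((384*up,512*up),np.uint8);c,s=np.cos(p[2]),np.sin(p[2])
    for q in M[n]:
        w=np.c_[c*q[:,0]-s*q[:,1]+p[0],s*q[:,0]+c*q[:,1]+p[1],q[:,2]+(p[3] if len(p)>3 else 0)]
        uv=proj(m,w)*up+up/2
        if np.abs(uv).max()<1e5: cv2.fillConvexPoly(im,cv2.convexHull(uv.round().astype(np.int32)),255)
    return cv2.resize(im,(512,384),interpolation=cv2.INTER_AREA)/255.
def ray(m,u,z):
    d=np.linalg.inv(m['mtx'])@[u[0],u[1],1]*[1,-1,-1];R=m['view'][:3,:3];t=m['view'][:3,3]
    C=-R.T@t;d=R.T@d;return (C+d*(z-C[2])/d[2])[:2]
def fit(n,obs,yaws=None,near=None):
    """obs: list of (cam model, mask). returns x,y,yaw,iou"""
    H=max(q[:,2].max() for q in M[n]);st=near
    if st is None:
        st=np.mean([ray(m,np.argwhere(k)[:,::-1].mean(0),H/2) for m,k in obs],0)
    B=[cv2.GaussianBlur(k.astype(np.float32),(0,0),1) for m,k in obs]
    def cost(p):
        e=0
        for (m,k),b in zip(obs,B):
            s=cv2.GaussianBlur(sil(m,n,p).astype(np.float32),(0,0),1)
            e+=((s-b)**2).sum()/(b.sum()+1)
        return e/len(obs)
    best=None
    for y in ([0] if n in SYM else (yaws if yaws is not None else np.arange(0,np.pi,np.pi/6))):
        r=minimize(cost,[*st,y],method='Nelder-Mead',options=dict(initial_simplex=np.array([[*st,y],[st[0]+.01,st[1],y],[st[0],st[1]+.01,y],[*st,y+.2]]),xatol=3e-4,fatol=1e-4,maxfev=150))
        if best is None or r.fun<best.fun: best=r
    return best.x,best.fun
E
cat > a.py <<'E'
from h import *
pick={('side','long_comb'):(220,173),('side','short_comb'):(221,152)}
o={};T={}
im=snapshot('wrist');cv2.imwrite('pics/wrist0.png',im[:,:,::-1])
ms={}
for c in['scene','side','wrist']:
    if c!='wrist': snapshot(c)
    ms[c]=camera_model(c)
    for n in M:
        R=trace(c,n)
        if c=='wrist': print(n,[(round(d['p'],2),np.round(d['box']).tolist()) for d in R[:2]]);continue
        if (c,n) in pick: R=[d for d in R if np.hypot(*(np.array(d['box'][:2])-pick[c,n]))<8]
        if R and R[0]['p']>.5 or R and (c,n) in pick: o.setdefault(n,[]).append((ms[c],R[0]['region']))
for n in M:
    x,f=fit(n,o[n]); print(n,np.round(x,4),round(f,3),len(o[n]))
E
python3 a.py
```

```text
long_comb [(0.87, [111.0, 25.0, 50.0, 49.0]), (0.23, [138.0, 152.0, 58.0, 44.0])]
short_comb []
clamp_frame [(0.74, [155.0, 289.0, 43.0, 79.0])]
tall_bottle [(0.75, [137.0, 152.0, 58.0, 43.0])]
short_jar []
comb_tray [(0.64, [274.0, 310.0, 115.0, 103.0])]
bottle_box [(0.65, [295.0, 14.0, 83.0, 29.0])]
round_dish [(0.77, [282.0, 160.0, 116.0, 113.0])]
flask []
waste_bottle []
long_comb [ 0.4311  0.172  -0.0239] 0.28 2
short_comb [0.451  0.3324 0.3247] 0.049 2
clamp_frame [ 0.4419 -0.1714  0.2831] 1.178 2
tall_bottle [ 0.5362  0.2517 -0.0744] 1.383 2
short_jar [ 0.4595 -0.3425 -0.0078] 0.014 2
comb_tray [ 0.6021 -0.2252  2.9519] 0.014 2
bottle_box [0.6088 0.2119 0.0762] 0.012 2
round_dish [ 0.607  -0.0058  0.1616] 0.015 2
flask [ 0.6508  0.4492 -0.0327] 0.01 2
waste_bottle [ 0.6118 -0.4445  0.002 ] 0.155 2
```

View pics/wrist0.png

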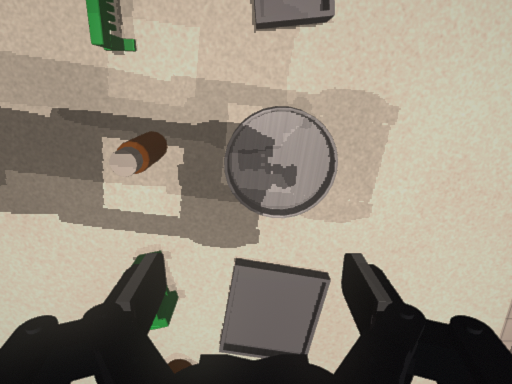

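The wrist view shows the dish at (282,160), the bottle at (140,152), the frame at (155,290), the tray at (274,310), part of the long comb at (111,25) and the edge of the box at (292,14). Image up is +y. I'll move over the combs.

```bash
python3 -m jog '[[[1,13,-10,0,0],[1,13,-10,0,0],[1,13,-10,0,0],[1,13,-10,0,0],[1,13,-10,0,0],[1,13,-10,0,0]]]'
cat > w.py <<'E'
from h import *
import sys
m=camera_model('wrist');im=snapshot('wrist');cv2.imwrite(sys.argv[1],im[:,:,::-1])
o=get_obs();R=np.array(o['tcp_pos']);print('tcp',np.round(R,4),np.round(o['tool_rot'],4),'cam',np.round(-m['view'][:3,:3].T@m['view'][:3,3],3))
for n in sys.argv[2:]:
    r=trace('wrist',n)
    if not r: print(n,'none');continue
    r=r[0];k=r['region'];ys,xs=np.where(k)
    x,f=fit(n,[(m,k)]);print(n,round(r['p'],2),np.round(r['box']),'pose',np.round(x,4),round(f,3))
    e=cv2.Canny((sil(m,n,x)>.5).astype(np.uint8)*255,50,100);im=im.copy();im[e>0]=[255,0,255]
cv2.imwrite(sys.argv[1],im[:,:,::-1])
E
python3 w.py pics/w1.png long_comb short_comb tall_bottle
```

```text
time_s: 3.25
tcp_pos: [0.474, 0.1313, 0.4052]
tool_rot: [0.706, 0.708, 0.0, 0.0]
contact_force: [0.6, -0.3, 0.1]
width: 0.0854
finger_force: 0.0
tcp [0.4747 0.1304 0.405 ] [7.066e-01 7.076e-01 2.000e-04 3.000e-04] cam [0.474 0.215 0.376]
long_comb 0.98 [216. 124.  33. 111.] pose [ 0.4315  0.1743 -0.036 ] 0.009
short_comb none
tall_bottle 0.96 [234. 260.  32.  59.] pose [0.4543 0.0142 0.0134] 0.003
```

View pics/w1.png

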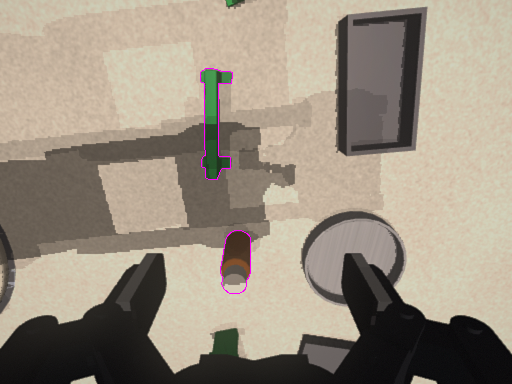

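The long comb is at (212,124) and fitted well. The bottle is at (235,260), and the box is at upper right. I'll grasp the long comb.

```bash
cat > go.py <<'E'
# go.py x y z yaw : row values from present pose to the target TCP pose (yaw 0 = tool y along world x)
from h import *
import sys
from scipy.spatial.transform import Rotation as Ro
o=get_obs();R=Ro.from_quat(o['tool_rot']).as_matrix();p=np.array(o['tcp_pos'])
for a in sys.argv[1:]:
    x,y,z,w=map(float,a.split(','))
    d=R.T@(np.array([x,y,z])-p)*100
    now=np.arctan2(-R[0,0],R[1,0]);s=-(w-now);s=(s+np.pi/2)%np.pi-np.pi/2
    print('d cm',d.round(2),'spin',round(s,3),'now yaw',round(now,3),'p',p.round(4))
E
python3 -m jog '[[[1,4.3,-4.3,8,0.036],[1,4.3,-4.3,8,0.036],[1,4.3,-4.3,8,0.036],[1,4.3,-4.3,20.3,0.036],[1,4.3,-4.3,20.3,0.036],[1,4.3,-4.3,20.3,0.036],[1,4.3,-4.3,20.3,0.036],[1,4.3,-4.3,20.3,0.036],[1,4.3,-4.3,20.3,0.036]]]'
python3 -m jog '[[[0,0,0,0,0],[0,0,0,0,0],[0,0,0,0,0],[0,0,0,0,0],[0,0,0,0,0],[0,0,0,0,0]]]' 30
python3 -m jog '[[[0,0,0,-4,0],[0,0,0,-8,0],[0,0,0,-8,0],[0,0,0,-8,0]]]'
python3 - <<'E'
from h import *
# placing poses
c=np.cos(-.19);s=np.sin(-.19)
print('long',.6021-.03*c,-.2252-.03*s,'short',.6021+.03*c,-.2252+.03*s)
E
```

```text
time_s: 4.2
tcp_pos: [0.4331, 0.1727, 0.2037]
tool_rot: [0.72, 0.694, 0.001, 0.0]
contact_force: [0.2, 0.3, 1.0]
width: 0.0853
finger_force: 0.0
time_s: 4.7
tcp_pos: [0.432, 0.173, 0.202]
tool_rot: [0.72, 0.694, 0.0, 0.0]
contact_force: [0.0, -0.5, -0.2]
width: 0.0126
finger_force: 1.1
time_s: 5.03
tcp_pos: [0.4323, 0.1731, 0.2837]
tool_rot: [0.72, 0.694, 0.002, 0.001]
contact_force: [0.8, -0.2, -0.9]
width: 0.0115
finger_force: 35.1
long 0.5726398729464819 -0.219534233150705 short 0.631560127053518 -0.23086576684929502
```

```bash
python3 go.py 0.5726,-0.2195,0.345,-0.19 0.5726,-0.2195,0.208,-0.19
```

```text
d cm [-38.73  15.45  -6.11] spin 0.154 now yaw -0.036 p [0.4323 0.1731 0.2837]
d cm [-38.74  15.4    7.59] spin 0.154 now yaw -0.036 p [0.4323 0.1731 0.2837]
```

```bash
python3 -m jog '[[[0,0,0,-5.5,0],[0,0,0,-6,0],[0,-38.7,15.4,-6,0.154],[0,-38.7,15.4,-6,0.154],[0,-38.7,15.4,-6,0.154],[0,-38.7,15.4,-6,0.154],[0,-38.7,15.4,-6,0.154],[0,-38.7,15.4,-6,0.154],[0,-38.7,15.4,-6,0.154],[0,-38.7,15.4,-6,0.154],[0,-38.7,15.4,-6,0.154],[0,-38.7,15.4,-6,0.154]]]'
python3 -m jog '[[[0,0,0,0,0],[0,0,0,0,0],[0,0,0,0,0],[0,0,0,0,0],[0,0,0,0,0]]]'; python3 go.py 0.5726,-0.2195,0.345,-0.19 0.5726,-0.2195,0.208,-0.19; python3 w.py pics/w2.png comb_tray clamp_frame short_jar
```

```text
time_s: 6.03
tcp_pos: [0.5721, -0.2215, 0.3401]
tool_rot: [0.771, 0.637, -0.0, -0.001]
contact_force: [0.9, 0.2, 0.4]
width: 0.0114
finger_force: 35.0
time_s: 6.45
tcp_pos: [0.5718, -0.2182, 0.3416]
tool_rot: [0.771, 0.637, -0.0, -0.0]
contact_force: [-0.3, 0.4, -1.0]
width: 0.0112
finger_force: 35.0
d cm [-0.11  0.1  -0.34] spin 0.001 now yaw -0.189 p [ 0.5718 -0.2182  0.3416]
d cm [-0.11  0.1  13.36] spin 0.001 now yaw -0.189 p [ 0.5718 -0.2182  0.3416]
tcp [ 0.5719 -0.2183  0.3418] [0.7706 0.6373 0.     0.    ] cam [ 0.588 -0.136  0.313]
comb_tray 0.84 [285. 173. 147. 149.] pose [ 0.6016 -0.2256  2.951 ] 0.247
clamp_frame 0.72 [ 99. 157. 103. 103.] pose [ 0.4419 -0.1706  0.215 ] 0.021
short_jar 0.55 [181. 285.  38.  25.] pose [ 0.4743 -0.3174  0.2118] 3.237
```

View pics/w2.png

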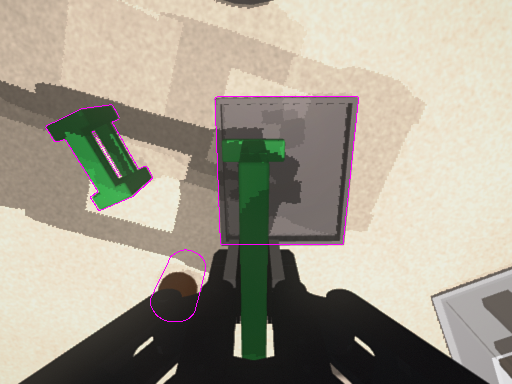

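The long comb hangs straight over the left half of the tray, and the tray outline matches. The frame at (99,157) is well fitted. Lowering now.

```bash
python3 -m jog '[[[0,-0.1,0.1,4,0],[0,-0.1,0.1,8,0],[0,-0.1,0.1,10.5,0],[0,-0.1,0.1,12,0],[0,-0.1,0.1,13,0],[0,-0.1,0.1,13.4,0],[0,-0.1,0.1,13.4,0],[0,-0.1,0.1,13.4,0]]]'
python3 -m jog '[[[0.4,0,0,0,0],[0.4,0,0,0,0],[0.4,0,0,0,0],[0.4,0,0,0,0],[0.4,0,0,-3,0],[0.4,0,0,-7,0],[0.4,0,0,-11,0],[0.4,0,0,-13,0],[0.4,0,0,-13,0]]]'
python3 go.py 0.451,0.3324,0.345,0.3247;  python3 go.py 0.451,0.25,0.405,0.1
```

```text
time_s: 7.32
tcp_pos: [0.573, -0.2205, 0.2087]
tool_rot: [0.771, 0.637, 0.0, 0.001]
contact_force: [0.6, -0.0, -0.1]
width: 0.0115
finger_force: 35.0
time_s: 8.07
tcp_pos: [0.5732, -0.2207, 0.3435]
tool_rot: [0.771, 0.637, 0.001, 0.004]
contact_force: [0.2, -0.4, -0.1]
width: 0.034
finger_force: 0.0
d cm [ 52.01 -22.43  -0.44] spin -0.515 now yaw -0.19 p [ 0.5732 -0.2207  0.3435]
d cm [ 43.9  -20.83  -6.41] spin -0.29 now yaw -0.19 p [ 0.5732 -0.2207  0.3435]
```

```bash
python3 -m jog '[[[1,43.9,-20.8,-6.4,-0.29],[1,43.9,-20.8,-6.4,-0.29],[1,43.9,-20.8,-6.4,-0.29],[1,43.9,-20.8,-6.4,-0.29],[1,43.9,-20.8,-6.4,-0.29],[1,43.9,-20.8,-6.4,-0.29],[1,43.9,-20.8,-6.4,-0.29],[1,43.9,-20.8,-6.4,-0.29],[1,43.9,-20.8,-6.4,-0.29],[1,43.9,-20.8,-6.4,-0.29],[1,43.9,-20.8,-6.4,-0.29],[1,43.9,-20.8,-6.4,-0.29]]]'
python3 -m jog '[[[1,0,0,0,0],[1,0,0,0,0],[1,0,0,0,0],[1,0,0,0,0]]]'
python3 w.py pics/w3.png short_comb bottle_box
```

```text
time_s: 9.07
tcp_pos: [0.45, 0.2525, 0.4022]
tool_rot: [0.671, 0.742, 0.0, -0.0]
contact_force: [1.2, -0.7, 0.8]
width: 0.0856
finger_force: 0.0
time_s: 9.4
tcp_pos: [0.4517, 0.2491, 0.4014]
tool_rot: [0.671, 0.741, -0.0, -0.0]
contact_force: [-0.7, 0.3, -0.4]
width: 0.0854
finger_force: 0.0
tcp [0.4518 0.2489 0.4014] [ 6.714e-01  7.411e-01 -2.000e-04 -1.000e-04] cam [0.444 0.333 0.372]
short_comb 0.73 [259.  84.  48.  80.] pose [0.4492 0.3339 0.3774] 0.022
bottle_box 0.8 [386. 203.  90. 119.] pose [0.6102 0.2133 0.0947] 0.016
```

View pics/w3.png

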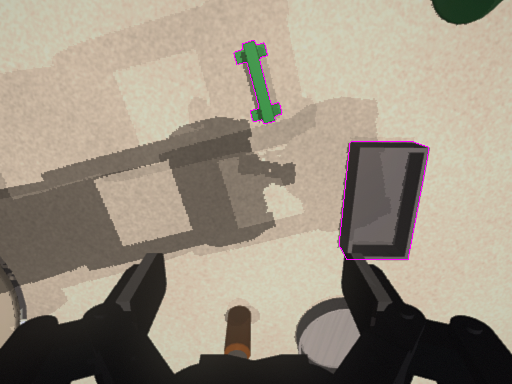

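The short comb at (258,82) and the box at (386,200) are both fitted tightly. I'll grasp the short comb.

```bash
python3 go.py 0.4495,0.3337,0.202,0.365
```

```text
d cm [ 8.45  0.61 19.96] spin -0.267 now yaw 0.098 p [0.4518 0.249  0.4016]
```

```bash
python3 -m jog '[[[1,8.4,0.6,6,-0.267],[1,8.4,0.6,6,-0.267],[1,8.4,0.6,6,-0.267],[1,8.4,0.6,10,-0.267],[1,8.4,0.6,14,-0.267],[1,8.4,0.6,17,-0.267],[1,8.4,0.6,20,-0.267],[1,8.4,0.6,20,-0.267],[1,8.4,0.6,20,-0.267]]]'
python3 -m jog '[[[0,0,0,0,0],[0,0,0,0,0],[0,0,0,0,0],[0,0,0,0,0],[0,0,0,0,0],[0,0,0,0,0],[0,0,0,0,0],[0,0,0,-4,0],[0,0,0,-8,0],[0,0,0,-12,0],[0,0,0,-14,0],[0,0,0,-14,0]]]' 30
python3 go.py 0.6315,-0.231,0.345,-0.19
```

```text
time_s: 10.3
tcp_pos: [0.4491, 0.3335, 0.2013]
tool_rot: [0.567, 0.824, -0.001, -0.001]
contact_force: [0.7, -0.3, 1.2]
width: 0.0853
finger_force: 0.0
time_s: 11.3
tcp_pos: [0.4494, 0.3344, 0.3471]
tool_rot: [0.566, 0.824, 0.003, 0.002]
contact_force: [0.9, 0.6, 0.3]
width: 0.0118
finger_force: 34.5
d cm [-59.31  -3.29   0.12] spin 0.557 now yaw 0.367 p [0.4494 0.3344 0.3471]
```

```bash
python3 -m jog '[[[0,-59.3,-3.3,0,0.557],[0,-59.3,-3.3,0,0.557],[0,-59.3,-3.3,0,0.557],[0,-59.3,-3.3,0,0.557],[0,-59.3,-3.3,0,0.557],[0,-59.3,-3.3,0,0.557],[0,-59.3,-3.3,0,0.557],[0,-59.3,-3.3,0,0.557],[0,-59.3,-3.3,0,0.557],[0,-59.3,-3.3,0,0.557],[0,-59.3,-3.3,0,0.557],[0,-59.3,-3.3,0,0.557]]]' | head -2
python3 -m jog '[[[0,0,0,0,0],[0,0,0,0,0]]]' | head -2
python3 go.py 0.6315,-0.231,0.345,-0.19
```

```text
time_s: 12.3
tcp_pos: [0.6023, -0.144, 0.341]
time_s: 12.47
tcp_pos: [0.6023, -0.144, 0.3403]
d cm [-7.98  4.53 -0.48] spin -0.003 now yaw -0.193 p [ 0.6023 -0.144   0.3403]
```

```bash
python3 -m jog '[[[0,-8,4.5,-0.5,0],[0,-8,4.5,-0.5,0],[0,-8,4.5,-0.5,0],[0,-8,4.5,-0.5,0],[0,-8,4.5,-0.5,0],[0,-8,4.5,-0.5,0]]]' | head -2
python3 go.py 0.6315,-0.231,0.208,-0.19; python3 w.py pics/w4.png short_jar
```

```text
time_s: 12.97
tcp_pos: [0.6311, -0.2275, 0.3465]
d cm [-0.34  0.11 13.85] spin 0.001 now yaw -0.189 p [ 0.6311 -0.2275  0.3465]
tcp [ 0.6311 -0.2274  0.3467] [ 7.706e-01  6.373e-01 -0.000e+00 -2.000e-04] cam [ 0.647 -0.145  0.317]
short_jar 0.83 [119. 300.  56.  64.] pose [ 0.459  -0.3387  0.1038] 0.322
```

View pics/w4.png

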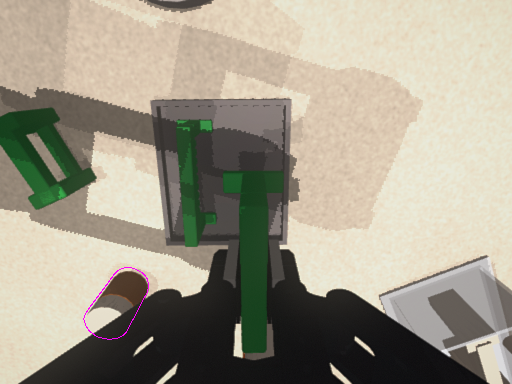

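The long comb stands in the tray at (190,180), and the short comb hangs above the right half. Lowering it.

```bash
python3 -m jog '[[[0,-0.3,0.1,4,0],[0,-0.3,0.1,8,0],[0,-0.3,0.1,10.5,0],[0,-0.3,0.1,12.5,0],[0,-0.3,0.1,13.4,0],[0,-0.3,0.1,13.9,0],[0,-0.3,0.1,13.9,0],[0,-0.3,0.1,13.9,0]]]'
python3 -m jog '[[[0.35,0,0,0,0],[0.35,0,0,0,0],[0.35,0,0,0,0],[0.35,0,0,0,0],[0.35,0,0,-3,0],[0.35,0,0,-7,0],[0.35,0,0,-11,0],[0.35,0,0,-15,0],[0.35,0,0,-15,0]]]'
python3 go.py 0.4545,0.0142,0.33,0 0.4545,-0.06,0.4,0
```

```text
time_s: 13.73
tcp_pos: [0.632, -0.2317, 0.2091]
tool_rot: [0.771, 0.637, 0.0, 0.001]
contact_force: [0.7, -0.1, -0.5]
width: 0.0114
finger_force: 34.5
time_s: 14.48
tcp_pos: [0.632, -0.2322, 0.367]
tool_rot: [0.771, 0.637, 0.002, 0.005]
contact_force: [0.6, 0.2, 1.6]
width: 0.0299
finger_force: 0.0
d cm [ 20.85 -22.12   3.4 ] spin -0.19 now yaw -0.19 p [ 0.632  -0.2322  0.367 ]
d cm [ 13.55 -20.64  -3.57] spin -0.19 now yaw -0.19 p [ 0.632  -0.2322  0.367 ]
```

Going for the bottle.

```bash
python3 -m jog '[[[1,20.8,-22.1,2,-0.19],[1,20.8,-22.1,2,-0.19],[1,20.8,-22.1,2,-0.19],[1,20.8,-22.1,2,-0.19],[1,20.8,-22.1,2,-0.19],[1,20.8,-22.1,2,-0.19],[1,20.8,-22.1,2,-0.19],[1,20.8,-22.1,2,-0.19],[1,20.8,-22.1,2,-0.19],[1,20.8,-22.1,2,-0.19],[1,20.8,-22.1,2,-0.19]]]' | head -2
python3 go.py 0.4545,0.0142,0.212,0; python3 w.py pics/w5.png
```

```text
time_s: 15.4
tcp_pos: [0.4544, 0.0134, 0.3379]
d cm [ 0.08  0.   12.59] spin -0.0 now yaw -0.0 p [0.4544 0.0134 0.3379]
tcp [0.4545 0.0132 0.3378] [ 7.074e-01  7.069e-01 -0.000e+00  1.000e-04] cam [0.455 0.097 0.309]
```

View pics/w5.png

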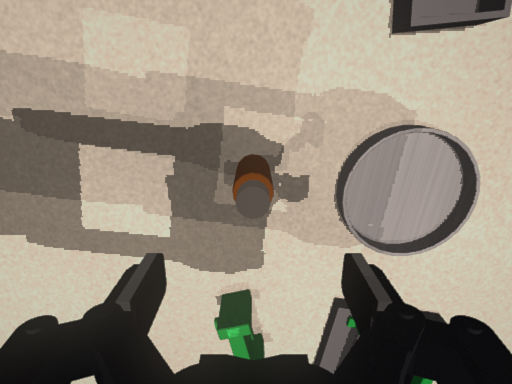

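The bottle's cap centre is at (253,198). I'll check that against the estimate.

Run:
```python
from h import *
m=camera_model('wrist')
print(proj(m,np.array([[.4545,.0142,.094],[.4545,.0142,0]])),ray(m,(253,199),.094))
snapshot('wrist')
for d in trace('wrist','tall_bottle')[:1]: print(d['box'],fit('tall_bottle',[(m,d['region'])],near=[.4545,.0142]))
```

```text
[[252.50504501 202.88233354]
 [252.66966346 169.84436083]] [0.45487158 0.01726503]
[250.8, 184.9, 40.1, 67.1] (array([0.4543833 , 0.01489455, 0.12482944]), np.float64(0.0020826957188546658))
```

The estimate holds. Descend, close gently and lift.

```bash
python3 -m jog '[[[1,0.2,0,4,0],[1,0.2,0,8,0],[1,0.2,0,11,0],[1,0.2,0,12.6,0],[1,0.2,0,12.6,0],[1,0.2,0,12.6,0]]]'
python3 -m jog '[[[0.3,0.2,0,0,0],[0.3,0.2,0,0,0],[0.3,0.2,0,0,0],[0.3,0.2,0,0,0],[0.3,0.2,0,0,0],[0.3,0.2,0,0,0],[0.3,0.2,0,0,0],[0.3,0.2,0,-3,0],[0.3,0.2,0,-6,0],[0.3,0.2,0,-9,0],[0.3,0.2,0,-12,0],[0.3,0.2,0,-12,0]]]' 30
python3 - <<'E'
import numpy as np
c,s=np.cos(.085),np.sin(.085)
for y in(.033,-.033): print(.6095-s*y,.2126+c*y)
E
python3 go.py 0.6067,0.2455,0.332,0.085
```

```text
time_s: 16.05
tcp_pos: [0.4542, 0.0155, 0.2115]
tool_rot: [0.707, 0.707, -0.001, -0.001]
contact_force: [-0.8, 0.3, 1.4]
width: 0.0853
finger_force: 0.0
time_s: 17.05
tcp_pos: [0.4546, 0.0179, 0.3375]
tool_rot: [0.707, 0.707, 0.002, 0.003]
contact_force: [1.3, -0.6, -0.8]
width: 0.0332
finger_force: 30.6
0.6066983764675203 0.2454808592585756
0.6123016235324797 0.17971914074142442
d cm [22.76 15.21  0.64] spin -0.085 now yaw 0.0 p [0.4546 0.0179 0.3375]
```

```bash
python3 -m jog '[[[0.3,3,2,0.6,0],[0.3,6,4,0.6,0],[0.3,9,6,0.6,-0.04],[0.3,12,8,0.6,-0.085],[0.3,15,10,0.6,-0.085],[0.3,18,12,0.6,-0.085],[0.3,21,14,0.6,-0.085],[0.3,22.8,15.2,0.6,-0.085],[0.3,22.8,15.2,0.6,-0.085],[0.3,22.8,15.2,0.6,-0.085],[0.3,22.8,15.2,0.6,-0.085]]]'
python3 go.py 0.6067,0.2455,0.2175,0.085;  python3 w.py pics/w6.png
```

```text
time_s: 17.97
tcp_pos: [0.6057, 0.2457, 0.3252]
tool_rot: [0.676, 0.737, -0.0, -0.0]
contact_force: [-0.0, 0.2, -0.2]
width: 0.0332
finger_force: 30.6
d cm [-0.02  0.11 10.77] spin 0.0 now yaw 0.085 p [0.6057 0.2457 0.3252]
tcp [0.6056 0.2453 0.3255] [ 6.766e-01  7.364e-01 -2.000e-04 -1.000e-04] cam [0.599 0.329 0.296]
```

View pics/w6.png

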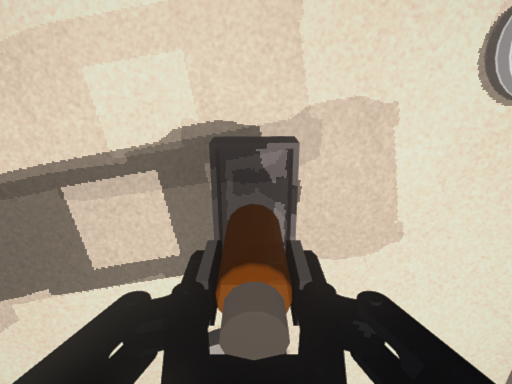

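The bottle hangs upright and centred over the box. Lowering it.

```bash
python3 -m jog '[[[0.3,0,0.1,3,0],[0.3,0,0.1,6,0],[0.3,0,0.1,8.5,0],[0.3,0,0.1,10,0],[0.3,0,0.1,10.5,0],[0.3,0,0.1,10.8,0],[0.3,0,0.1,10.8,0],[0.3,0,0.1,10.8,0]]]'
python3 -m jog '[[[0.6,0,0,0,0],[0.6,0,0,0,0],[0.6,0,0,0,0],[0.6,0,0,0,0],[0.6,0,0,-2,0],[0.6,0,0,-5,0],[0.6,0,0,-9,0],[0.6,0,0,-13,0],[0.6,0,0,-15,0],[0.6,0,0,-15,0]]]'
python3 go.py 0.46,-0.3425,0.35,-0.3 0.46,-0.37,0.36,0
```

```text
time_s: 18.68
tcp_pos: [0.6072, 0.2457, 0.2191]
tool_rot: [0.677, 0.736, 0.001, 0.0]
contact_force: [0.3, 0.3, -1.2]
width: 0.0325
finger_force: 30.6
time_s: 19.52
tcp_pos: [0.6071, 0.2461, 0.3738]
tool_rot: [0.676, 0.737, 0.003, 0.002]
contact_force: [0.2, 0.1, 0.7]
width: 0.0515
finger_force: 0.0
d cm [-57.4  -19.68   2.14] spin 0.385 now yaw 0.085 p [0.6071 0.2461 0.3738]
d cm [-60.14 -19.91   1.14] spin 0.085 now yaw 0.085 p [0.6071 0.2461 0.3738]
```

```bash
python3 -m jog '[[[1,-60,-19.9,1,0.085],[1,-60,-19.9,1,0.085],[1,-60,-19.9,1,0.085],[1,-60,-19.9,1,0.085],[1,-60,-19.9,1,0.085],[1,-60,-19.9,1,0.085],[1,-60,-19.9,1,0.085],[1,-60,-19.9,1,0.085],[1,-60,-19.9,1,0.085],[1,-60,-19.9,1,0.085],[1,-60,-19.9,1,0.085],[1,-60,-19.9,1,0.085]]]' | head -2
python3 go.py 0.46,-0.37,0.36,0
```

```text
time_s: 20.52
tcp_pos: [0.4894, -0.2419, 0.3598]
d cm [-12.81  -2.94  -0.02] spin 0.0 now yaw 0.0 p [ 0.4894 -0.2419  0.3598]
```

```bash
python3 -m jog '[[[1,-12.8,-2.9,0,0],[1,-12.8,-2.9,0,0],[1,-12.8,-2.9,0,0],[1,-12.8,-2.9,0,0],[1,-12.8,-2.9,0,0],[1,-12.8,-2.9,0,0],[1,-12.8,-2.9,0,0]]]' | head -2
python3 w.py pics/w7.png short_jar clamp_frame; python3 go.py 0.4595,-0.3425,0.207,0
```

```text
time_s: 21.1
tcp_pos: [0.4617, -0.3672, 0.3597]
tcp [ 0.4618 -0.367   0.3599] [ 7.067e-01  7.076e-01  1.000e-04 -0.000e+00] cam [ 0.462 -0.283  0.331]
short_jar 0.84 [251. 150.  49.  59.] pose [ 0.4591 -0.3414  0.1021] 0.005
clamp_frame 0.38 [230.   2.  17.   3.] pose [ 0.4022 -0.153   0.5333] 0.729
d cm [ 2.45 -0.23 15.3 ] spin 0.002 now yaw 0.002 p [ 0.4619 -0.367   0.36  ]
```

View pics/w7.png

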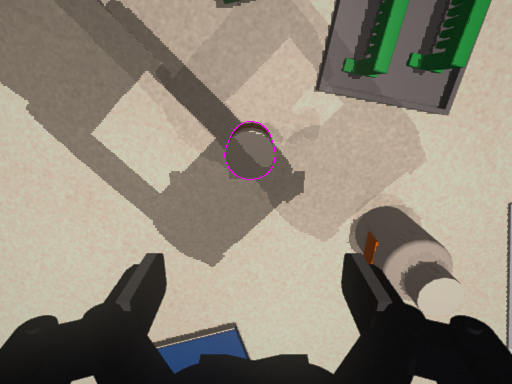

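The jar is at (250,150) with a tight fit, and both combs stand upright in the tray at upper right. Grasping the jar.

```bash
python3 -m jog '[[[1,2.5,-0.3,3,0],[1,2.5,-0.3,7,0],[1,2.5,-0.3,11,0],[1,2.5,-0.3,14,0],[1,2.5,-0.3,15.3,0],[1,2.5,-0.3,15.3,0],[1,2.5,-0.3,15.3,0]]]'
python3 -m jog '[[[0.4,0,0,0,0],[0.4,0,0,0,0],[0.4,0,0,0,0],[0.4,0,0,0,0],[0.4,0,0,0,0],[0.4,0,0,0,0],[0.4,0,0,-3,0],[0.4,0,0,-6,0],[0.4,0,0,-9,0],[0.4,0,0,-12,0],[0.4,0,0,-14,0],[0.4,0,0,-14,0]]]' 30
python3 go.py 0.6123,0.1797,0.345,0.085
```

```text
time_s: 21.83
tcp_pos: [0.4587, -0.3427, 0.207]
tool_rot: [0.707, 0.707, -0.0, -0.0]
contact_force: [-0.4, 0.4, -0.0]
width: 0.0853
finger_force: 0.0
time_s: 22.83
tcp_pos: [0.4586, -0.3434, 0.352]
tool_rot: [0.707, 0.707, -0.0, 0.003]
contact_force: [0.5, -1.3, -0.3]
width: 0.0435
finger_force: 31.2
d cm [52.31 15.36  0.52] spin -0.085 now yaw -0.0 p [ 0.4586 -0.3434  0.352 ]
```

```bash
python3 -m jog '[[[0.4,3,0.9,0,0],[0.4,7,2,0,0],[0.4,52.3,15.4,0.5,-0.085],[0.4,52.3,15.4,0.5,-0.085],[0.4,52.3,15.4,0.5,-0.085],[0.4,52.3,15.4,0.5,-0.085],[0.4,52.3,15.4,0.5,-0.085],[0.4,52.3,15.4,0.5,-0.085],[0.4,52.3,15.4,0.5,-0.085],[0.4,52.3,15.4,0.5,-0.085],[0.4,52.3,15.4,0.5,-0.085],[0.4,52.3,15.4,0.5,-0.085]]]' | head -2
python3 go.py 0.6123,0.1797,0.345,0.085
```

```text
time_s: 23.83
tcp_pos: [0.5966, 0.1286, 0.3422]
d cm [ 4.96  2.   -0.28] spin 0.0 now yaw 0.085 p [0.5966 0.1286 0.3422]
```

```bash
python3 -m jog '[[[0.4,3,1.5,0,0],[0.4,5,2,0,0],[0.4,5,2,0,0],[0.4,5,2,0,0],[0.4,5,2,0,0]]]' | head -2
python3 go.py 0.6123,0.1797,0.213,0.085; python3 w.py pics/w8.png tall_bottle
```

```text
time_s: 24.25
tcp_pos: [0.6121, 0.1776, 0.3421]
d cm [ 0.22  0.04 12.91] spin 0.0 now yaw 0.085 p [0.6121 0.1776 0.3421]
tcp [0.6122 0.1771 0.3422] [ 6.767e-01  7.363e-01 -2.000e-04 -0.000e+00] cam [0.605 0.261 0.313]
tall_bottle 0.59 [254. 108.  40.  42.] pose [0.6079 0.2428 0.0698] 0.003
```

View pics/w8.png

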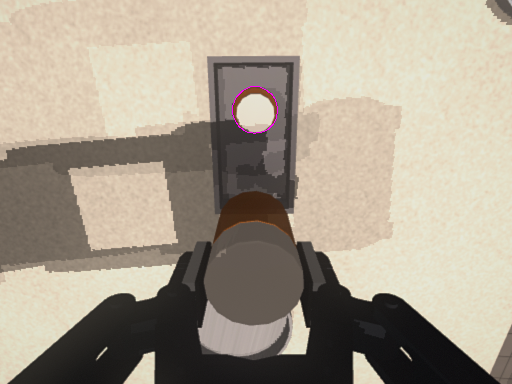

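The bottle stands upright in the far end of the box at (255,110), and the jar hangs upright behind it. Lowering the jar.

```bash
python3 -m jog '[[[0.4,0.1,0,3,0],[0.4,0.1,0,6,0],[0.4,0.1,0,9,0],[0.4,0.1,0,11.5,0],[0.4,0.1,0,12.5,0],[0.4,0.1,0,12.9,0],[0.4,0.1,0,12.9,0],[0.4,0.1,0,12.9,0]]]'
python3 -m jog '[[[0.7,0,0,0,0],[0.7,0,0,0,0],[0.7,0,0,0,0],[0.7,0,0,0,0],[0.7,0,0,-2,0],[0.7,0,0,-5,0],[0.7,0,0,-9,0],[0.7,0,0,-13,0],[0.7,0,0,-15,0],[0.7,0,0,-15,0]]]'
python3 go.py 0.4419,-0.1706,0.33,0.215
```

```text
time_s: 25.02
tcp_pos: [0.6125, 0.1784, 0.2145]
tool_rot: [0.677, 0.736, 0.0, 0.0]
contact_force: [-0.9, -0.4, -1.0]
width: 0.0432
finger_force: 31.2
time_s: 25.85
tcp_pos: [0.6124, 0.179, 0.3694]
tool_rot: [0.676, 0.737, 0.003, 0.002]
contact_force: [0.1, -0.7, 0.3]
width: 0.0597
finger_force: 0.0
d cm [-33.39 -20.     3.76] spin -0.13 now yaw 0.085 p [0.6124 0.179  0.3694]
```

```bash
python3 -m jog '[[[1,-35,-20,2,-0.13],[1,-35,-20,2,-0.13],[1,-35,-20,2,-0.13],[1,-35,-20,2,-0.13],[1,-35,-20,2,-0.13],[1,-35,-20,2,-0.13],[1,-35,-20,2,-0.13],[1,-35,-20,2,-0.13],[1,-35,-20,2,-0.13],[1,-35,-20,2,-0.13],[1,-35,-20,2,-0.13],[1,-35,-20,2,-0.13]]]' | head -2
python3 -m jog '[[[1,0,0,0,0],[1,0,0,0,0],[1,0,0,0,0]]]' | head -2
python3 w.py pics/w9.png clamp_frame round_dish; python3 go.py 0.4419,-0.1706,0.206,0.215
```

```text
time_s: 26.85
tcp_pos: [0.442, -0.188, 0.3432]
time_s: 27.1
tcp_pos: [0.443, -0.1859, 0.3434]
tcp [ 0.443  -0.186   0.3434] [ 6.265e-01  7.794e-01  0.000e+00 -1.000e-04] cam [ 0.425 -0.104  0.314]
clamp_frame none
round_dish 0.77 [456.  48. 111.  95.] pose [ 0.608  -0.0046 -0.4089] 0.001
d cm [ 1.54  0.24 13.74] spin 0.001 now yaw 0.216 p [ 0.4429 -0.1862  0.3434]
```

View pics/w9.png

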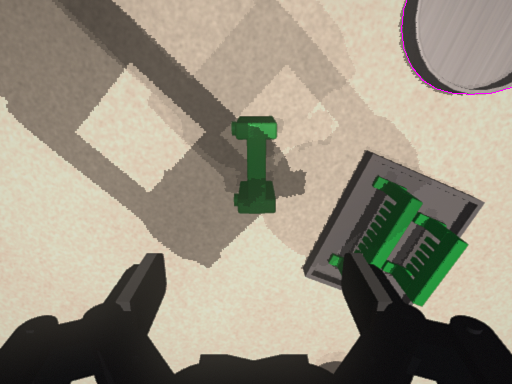

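The frame at (255,165) is aligned with the tool, and both combs are upright in the tray. Grasping the frame.

```bash
python3 -m jog '[[[1,1.5,0,3,0],[1,1.5,0,7,0],[1,1.5,0,10,0],[1,1.5,0,12.5,0],[1,1.5,0,13.7,0],[1,1.5,0,13.7,0],[1,1.5,0,13.7,0]]]'
python3 -m jog '[[[0,0,0,0,0],[0,0,0,0,0],[0,0,0,0,0],[0,0,0,0,0],[0,0,0,0,0],[0,0,0,0,0],[0,0,0,0,0],[0,0,0,-4,0],[0,0,0,-8,0],[0,0,0,-12,0],[0,0,0,-14,0],[0,0,0,-14,0]]]' 35
python3 go.py 0.6075,-0.0052,0.35,0.1
```

```text
time_s: 27.83
tcp_pos: [0.4396, -0.172, 0.2064]
tool_rot: [0.627, 0.779, -0.0, -0.0]
contact_force: [-0.2, -0.5, -0.6]
width: 0.0855
finger_force: 0.0
time_s: 28.83
tcp_pos: [0.4398, -0.1724, 0.3511]
tool_rot: [0.627, 0.779, 0.0, 0.003]
contact_force: [-0.0, 0.1, -0.1]
width: 0.0151
finger_force: 38.5
d cm [12.76 19.95  0.15] spin 0.115 now yaw 0.215 p [ 0.4398 -0.1724  0.3511]
```

```bash
python3 -m jog '[[[0,2,3,0,0.115],[0,12.8,20,0,0.115],[0,12.8,20,0,0.115],[0,12.8,20,0,0.115],[0,12.8,20,0,0.115],[0,12.8,20,0,0.115],[0,12.8,20,0,0.115],[0,12.8,20,0,0.115],[0,12.8,20,0,0.115],[0,12.8,20,0,0.115],[0,12.8,20,0,0.115]]]' | head -2
python3 go.py 0.6075,-0.0052,0.2125,0.1; python3 w.py pics/w10.png
```

```text
time_s: 29.75
tcp_pos: [0.607, -0.0053, 0.3465]
d cm [1.00e-02 5.00e-02 1.34e+01] spin -0.001 now yaw 0.099 p [ 0.607  -0.0053  0.3465]
tcp [ 0.607  -0.0053  0.3466] [6.713e-01 7.412e-01 0.000e+00 1.000e-04] cam [0.599 0.078 0.317]
```

View pics/w10.png

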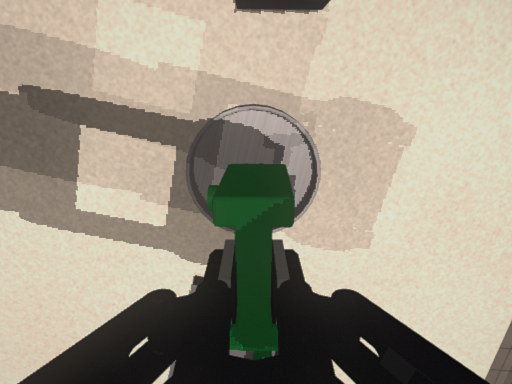

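The frame is over the dish. Lower it, release, then raise and back off.

```bash
python3 -m jog '[[[0,0,0,3,0],[0,0,0,7,0],[0,0,0,10,0],[0,0,0,12,0],[0,0,0,13,0],[0,0,0,13.5,0],[0,0,0,13.5,0],[0,0,0,13.5,0]]]'
python3 -m jog '[[[0.45,0,0,0,0],[0.45,0,0,0,0],[0.45,0,0,0,0],[0.45,0,0,0,0],[0.45,0,0,-2,0],[0.45,0,0,-5,0],[0.45,0,0,-9,0],[0.45,0,0,-13,0],[0.45,0,0,-17,0],[0.45,0,0,-20,0],[0.45,0,0,-20,0],[0.45,0,0,-20,0]]]'
python3 -m jog '[[[0.45,-7,0,0,0],[0.45,-7,0,0,0],[0.45,-7,0,0,0],[0.45,-7,0,0,0],[0.45,-7,0,0,0]]]'|head -2
python3 - <<'E'
from h import *
a=[snapshot('wrist'),snapshot('side')[110:300,190:350],snapshot('scene')[120:310,110:400]]
b=np.zeros((600,800,3),np.uint8);b[:300,:400]=cv2.resize(a[0],(400,300));b[:300,400:653]=cv2.resize(a[1],(253,300));b[300:,:800]=cv2.resize(a[2],(800,300*1)) if 0 else 0
s=cv2.resize(a[2],(458,300));b[300:,:458]=s
cv2.imwrite('pics/fin.png',b[:,:,::-1])
for c in['scene','side']:
    m=camera_model(c)
    for n in['flask','waste_bottle']:
        r=trace(c,n)
        if r: print(c,n,np.round(r[0]['box']))
E
```

```text
time_s: 30.47
tcp_pos: [0.6078, -0.0048, 0.2126]
tool_rot: [0.671, 0.741, 0.0, 0.001]
contact_force: [-0.8, 0.1, -0.6]
width: 0.0153
finger_force: 36.9
time_s: 31.47
tcp_pos: [0.6074, -0.0044, 0.4134]
tool_rot: [0.671, 0.742, 0.001, 0.001]
contact_force: [-0.1, 0.1, -0.5]
width: 0.0385
finger_force: 0.0
time_s: 31.88
tcp_pos: [0.6145, -0.074, 0.4103]
scene flask [376. 282.  28.  43.]
scene waste_bottle [128. 144.  25.  36.]
side flask [264. 131.  14.  27.]
side waste_bottle [309. 285.  31.  54.]
```

View pics/fin.png

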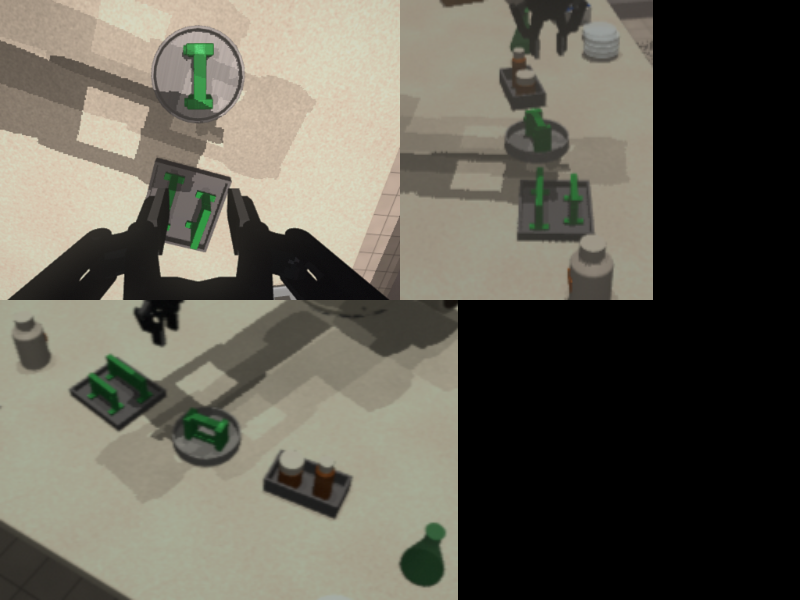

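All five pieces stand upright in their containers: combs in the tray, jar and bottle in the box, frame in the dish. The flask and waste bottle haven't been touched. Handing in.

```bash
python3 -c "
from workcell import *
print(sign_off())"
```

```text
the job is handed in; nothing more can be done
None
```

The bench is cleared and the job handed in: both combs are in the tray, the bottle and jar in the box, and the clamp frame in the dish, all upright in the last pictures, with the flask and waste bottle left where they were; it took about 32 s of the 125 s.

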